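# Draw down a gear housing cover with four star knobs

## Task

The cover of the gear housing is held by four star knobs that are still loose. Tighten it evenly by hand, clockwise, in two passes, each time going to the diagonally opposite knob next: first bring every knob just snug against the cover (about 0.15 N m), and only when all four are snug tighten each firmly (about 0.4 N m). Do not over-tighten any knob, and leave the other things where they are.

Things in the scene. Friction and masses are not known exactly. Their poses are not given: they have to be found in the camera images.
- housing: cast grey gear housing, fixed: 156 x 156 mm, 49 mm high to its rim, a 20 mm shaft stub on its +y side, feet on its +-x sides. Origin: centre of its underside, on the table; z up. The knob axes stand at (+-46, +-46) mm in its x, y: a (+,+), b (-,+), c (-,-), d (+,-); a and c are diagonal opposites, and so are b and d
- cover: plain aluminium square cover plate, 133 x 133 x 8 mm, 1.2 kg, lying in the recess on top of the housing; a flat round boss 6.5 mm high and 48 mm wide in its middle. Origin: centre of its underside, so its upper face is 8 mm higher. The knobs' washers press on it. Every knob starts loose, up to 0.9 rad short of touching, then turning at about 0.02 N m; after touching, the torque climbs by about 0.5 N m per rad of the star, pressing the cover with about 75 N per N m
- knob_a: star knob a (at +x +y) of the housing, black, 46 mm across five lobes, on a sleeve with a 33 mm washer; clockwise from above tightens, sinking slightly until the washer meets the cover. Origin: on its upright axis, 49 mm above the table give or take a mm; the star's grip lies 20 to 40 mm above the origin. The star sits on an elastic insert: it twists 0.5 rad per N m against its sleeve and springs back when let go, and gives 4 mm up or down. Yaw zero has no meaning
- knob_b: star knob b (at -x +y) of the housing, black, 46 mm across five lobes, on a sleeve with a 33 mm washer; clockwise from above tightens, sinking slightly until the washer meets the cover. Origin: on its upright axis, 49 mm above the table give or take a mm; the star's grip lies 20 to 40 mm above the origin. The star sits on an elastic insert: it twists 0.5 rad per N m against its sleeve and springs back when let go, and gives 4 mm up or down. Yaw zero has no meaning
- knob_c: star knob c (at -x -y) of the housing, black, 46 mm across five lobes, on a sleeve with a 33 mm washer; clockwise from above tightens, sinking slightly until the washer meets the cover. Origin: on its upright axis, 49 mm above the table give or take a mm; the star's grip lies 20 to 40 mm above the origin. The star sits on an elastic insert: it twists 0.5 rad per N m against its sleeve and springs back when let go, and gives 4 mm up or down. Yaw zero has no meaning
- knob_d: star knob d (at +x -y) of the housing, black, 46 mm across five lobes, on a sleeve with a 33 mm washer; clockwise from above tightens, sinking slightly until the washer meets the cover. Origin: on its upright axis, 49 mm above the table give or take a mm; the star's grip lies 20 to 40 mm above the origin. The star sits on an elastic insert: it twists 0.5 rad per N m against its sleeve and springs back when let go, and gives 4 mm up or down. Yaw zero has no meaning
- spanner_19: open spanner, steel, 158 x 39 x 8 mm, lying beside the housing, not to be moved. Origin: under its middle
- nut_4: steel hex nut, 22 mm wide, 10 mm high, lying beside the housing, not to be moved. Origin: under its middle
- caliper: steel caliper, 74 x 200 x 12 mm, on the sliding table, not to be moved. Origin: under its middle

How it is judged (in metres and radians):
On the way, in this order (a step that is already met when the one before it is completed fails the run):
1. first pass done: every knob snug, pressing the cover with more than 3 N (contact force between each of knob_a, knob_b, knob_c, knob_d and cover above 3 N), for 0.2 s.
2. second pass done: every knob firmly tight (contact force between knob_a and cover between 19 and 45 N and contact force between knob_b and cover between 19 and 45 N and contact force between knob_c and cover between 19 and 45 N and contact force between knob_d and cover between 19 and 45 N), for 0.2 s.
At the end, for the whole second after the job is handed in: every knob presses the seated cover with 19 to 45 N (about 0.25 to 0.57 N m at the knob) (all of step 2 and z of cover in the frame of housing between 0.038 and 0.042 m); the robot touches nothing.
It fails at once if a knob over-tightened (more than 56 N on the cover, about 0.7 N m) (contact force between any of knob_a, knob_b, knob_c, knob_d and cover above 56 N).
It fails at once if a knob tightened firmly (over 23 N) while another is not yet against the cover ((contact force between knob_a and cover above 23 N and contact force between any of knob_b, knob_c, knob_d and cover below 1.5 N) or (contact force between knob_b and cover above 23 N and contact force between any of knob_a, knob_c, knob_d and cover below 1.5 N) or (contact force between knob_c and cover above 23 N and contact force between any of knob_a, knob_b, knob_d and cover below 1.5 N) or (contact force between knob_d and cover above 23 N and contact force between any of knob_a, knob_b, knob_c and cover below 1.5 N)).
It fails at once if first pass out of star order: two neighbouring knobs snug while the other two are both loose ((contact force between each of knob_a, knob_b and cover above 3 N and contact force between each of knob_c, knob_d and cover below 0.5 N) or (contact force between each of knob_b, knob_c and cover above 3 N and contact force between each of knob_d, knob_a and cover below 0.5 N) or (contact force between each of knob_c, knob_d and cover above 3 N and contact force between each of knob_a, knob_b and cover below 0.5 N) or (contact force between each of knob_d, knob_a and cover above 3 N and contact force between each of knob_b, knob_c and cover below 0.5 N)).
It fails at once if second pass out of star order: two neighbouring knobs firmly tight while the other two are both only snug ((contact force between each of knob_a, knob_b and cover above 23 N and contact force between each of knob_c, knob_d and cover below 19 N) or (contact force between each of knob_b, knob_c and cover above 23 N and contact force between each of knob_d, knob_a and cover below 19 N) or (contact force between each of knob_c, knob_d and cover above 23 N and contact force between each of knob_a, knob_b and cover below 19 N) or (contact force between each of knob_d, knob_a and cover above 23 N and contact force between each of knob_b, knob_c and cover below 19 N)).
It fails at once if the spanner, the nut or the caliper moved by more than 15 mm (distance of any of spanner_19, nut_4, caliper from where it was at the start of the episode above 0.015 m).
It also fails if it takes over 72 s, if anything falls off the work surface, if the arm or the gripper's body presses on something with over 40 N, if the wrist force passes 120 N, or if a joint passes its speed limit or range.

## Robot

A 6-joint arm with a two-finger parallel gripper is mounted at the origin on a cart in front of the work surface, level with it; the furniture and walls round the work are solid. World frame = base frame: x ahead of the robot, y to its left, z up, the work surface at z = 0. Lengths are in mm, angles in rad, forces in N, time in s.
With the tool pointing down it reaches from about 350 to 975 mm from the base axis. Payload 7.1 kg.
Tool frame: the origin (TCP) lies at the centre of the arm's flange, where the gripper is bolted on; the fingertips stand 182 mm ahead of it and the grasp point (between the pads) lies 163 mm ahead of it; z points along the fingers, y is the line along which they close (so a half turn about z gives the same grasp; the last joint's range is limited). The gripper opens to 88 mm and grips with 3 to 60 N. Pads are 20 mm wide; open, the fingers measure 115 mm over their backs; the gripper's body (75 mm by 178 mm) begins 61 mm behind the grasp point.
Start: joints at [-1.247, 0.423, 1.63, -0, 1.089, -0.019], TCP at [210.096, -588.614, 404.675] pointing down, gripper open.
Joint ranges: [-3, 3], [-0.9, 2.11], [0.09, 2.58], [-1.31, 4.45], [0.11, 2.69], [-2.54, 2.54]. Speed limits (rad/s): [2.39, 2.39, 3.01, 3.14, 3.14, 3.14].

## Interface

Orientations are given as a rotation vector (axis times angle).
In Python, from workcell import readout, get_image, ctrl gives the robot as it stands.
- The arm moves only by the tool step_arm, never from a script. Its argument "targets" is a list that holds one entry, the list of rows, each a list of 7 numbers: the shift along the world's x, y, z as a fraction of full scale, then the turn, a rotation vector about the world's x, y, z as a fraction of full scale, then the opening, from 0 (shut) to 1 (fully open). In form: [[[dx, dy, dz, wx, wy, wz, claw], ...]]. A call has exactly 5 rows; each row shifts and turns the commanded pose from where the row before left it; what a row does not reach is not made up. Full scale, the value 1, is 0.05 m for a shift and 4 degrees for a turn. A row lasts 1/8 s, in which the tool goes at most 62.5 mm and 10.7 degrees, less where a joint would pass 70% of its speed; a pose out of reach is approached as far as the arm can. A call with a number of a shift or a turn outside -1 to 1 is refused whole. A call with a gripper value outside its range is refused whole. The fingers move at their own pace and stop on an object; the grip force is fixed at half the most. Time passes only in rows, so rows that do not move let the fingers close, or fill a call up. It gives the time, the measured TCP pose, the force, the opening and the grip force at its end, in the units of the state.
- readout.get_obs(): the state, without advancing time (a new reading comes with each control period).
- get_image(name): name is "scene" or "top"; returns a dict with "pixels" (384x512x3 uint8, red, green, blue), "intrinsics" (3x3 intrinsics, pixels), "k1" (the pictures are not rectified: a ray, as slopes to the right and down, at radius r is drawn at 1 + k1 r^2 times it, then the intrinsics apply), "extrinsics" (4x4, takes a point from world to camera coordinates). Camera axes: x right, y down, z forward; pixel columns grow to the right and rows downward; lengths in mm; the calibration is good to about 2 mm. A picture is of the moment at which its call begins. There is no depth.
- ctrl.close_job(): hands the job in; it is judged then, once.
The state is a dict: "t": time; "qpos": joint angles; "qvel": joint speeds; "joint_torque": joint torques, N m; "ee_pos": TCP position; "orientation": TCP orientation; "ft_force": force on the tool from outside, world axes, zero at the start; "moment": the same for the moment, N m; "width": finger opening in mm; "grasp_force": force on a finger pad.
Only numpy, scipy, OpenCV 4.12 (cv2) and the standard library are available. Lean on these libraries where they do the work, as an engineer would, in place of code of your own. Each camera call takes 0.05 s, during which the arm holds its last target. There are 200 camera calls.

## Working session

There is one attempt and no reset: what is moved stays moved. The work goes in short steps, Python scripts to look and compute and a tool call to move; the robot and the scene stay as the last step left them, time stands still between calls to the robot, and variables do not carry over. Pictures are saved under pics/ and viewed, at most 10 in all, crops included, and the job is handed in when it is done.

Besides the shell and the picture viewer there is one more tool, called after "Request:" as a command line: name --argument value ..., lists and objects as JSON in quotes. step_arm: Moves the arm, as the interface text tells. Shift numbers are shares of 0.05 m and turn numbers shares of 4 degrees, none past 1 either way. Its arguments: {"type":"object","properties":{"targets":{"type":"array"}},"required":["targets"]}

```bash
mkdir -p pics
python3 - <<'E'
from workcell import readout, get_image
import cv2,json
print(readout.get_obs())
for n in("scene","top"):
    d=get_image(n); cv2.imwrite(f"pics/{n}0.png",cv2.resize(d["pixels"][:,:,::-1],(800,600),interpolation=cv2.INTER_CUBIC)); print(n,d["intrinsics"],d["k1"],d["extrinsics"])
E
```

```text
{'t': 0.0, 'qpos': array([-1.24698519e+00,  4.23791663e-01,  1.63066919e+00,  1.02795122e-07,
        1.08857260e+00, -1.90030702e-02]), 'qvel': array([-1.92069357e-04, -1.54679228e-05, -1.58414117e-03,  1.61294161e-04,
        1.91802417e-03, -8.42585330e-04]), 'joint_torque': array([-1.24852464e-03, -5.44625473e+01, -2.73661995e+01,  6.43745530e-02,
        2.27085646e-02, -1.38484252e-04]), 'ee_pos': array([ 210.02268273, -588.36692145,  403.94037714]), 'orientation': array([-3.09415168e+00, -5.35615331e-01,  3.43289289e-04]), 'ft_force': array([-0.31537294,  0.40369467, -0.33173878]), 'moment': array([-0.02695472,  0.03220292,  0.01445414]), 'grasp_force': 0.0, 'width': 87.80598902953167}
scene [[392.21177867   0.         260.91485809]
 [  0.         392.21177867 191.95923954]
 [  0.           0.           1.        ]] -0.04308960520244236 [[ 4.78910575e-01 -8.77860076e-01 -2.51948833e-03 -3.86250910e+02]
 [-3.57575895e-01 -1.92450339e-01 -9.13839344e-01  2.31428345e+02]
 [ 8.01738200e-01  4.38548234e-01 -4.06068105e-01  4.45121628e+02]
 [ 0.00000000e+00  0.00000000e+00  0.00000000e+00  1.00000000e+00]]
top [[432.642909     0.         251.78357945]
 [  0.         432.642909   192.28759324]
 [  0.           0.           1.        ]] -0.15649476290404546 [[ 8.49222290e-03 -9.99944601e-01  6.21901528e-03 -1.19198505e+02]
 [-9.78952327e-01 -9.58184551e-03 -2.03863999e-01  5.82024655e+02]
 [ 2.03912295e-01 -4.35686096e-03 -9.78979466e-01  8.16652323e+02]
 [ 0.00000000e+00  0.00000000e+00  0.00000000e+00  1.00000000e+00]]
```

View pics/top0.png

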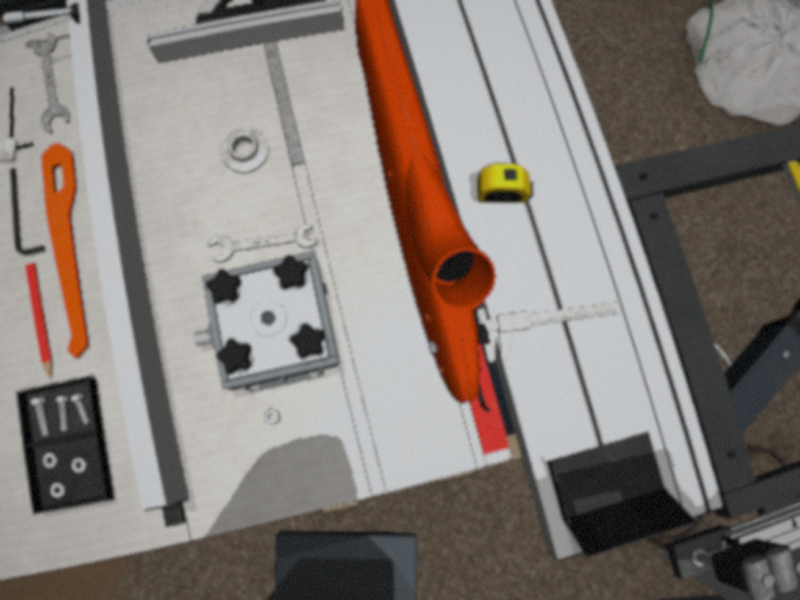

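View pics/scene0.png

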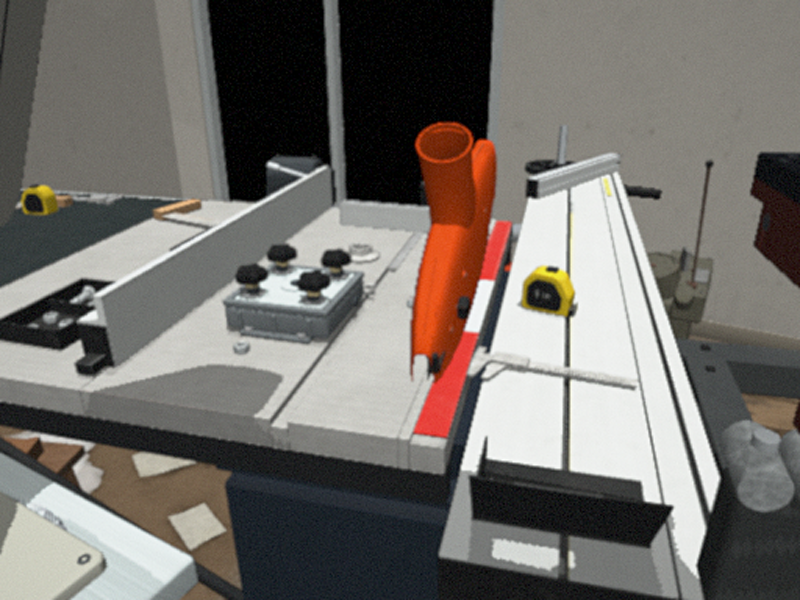

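```bash
cat > h.py <<'E'
import numpy as np, cv2
from workcell import readout, get_image
def proj(d,P):
    c=(np.asarray(P,float)@d["extrinsics"][:3,:3].T)+d["extrinsics"][:3,3]
    s=c[...,:2]/c[...,2:]; s=s*(1+d["k1"]*(s**2).sum(-1,keepdims=True))
    return s@d["intrinsics"][:2,:2].T+d["intrinsics"][:2,2]
def unproj(d,uv,z):
    K=d["intrinsics"]; p=(np.asarray(uv,float)-K[:2,2])/K[0,0]; s=p.copy()
    for _ in range(20): s=p/(1+d["k1"]*(s**2).sum(-1,keepdims=True))
    R,t=d["extrinsics"][:3,:3],d["extrinsics"][:3,3]
    r=np.c_[s,np.ones(len(s))]@R; c=-R.T@t
    return c+r*((z-c[2])/r[:,2])[:,None]
def ortho(d,x,y,half,z,n):  # up=+x, left=+y
    g=np.linspace(half,-half,n); X,Y=np.meshgrid(x+g,y+g,indexing="ij")
    m=proj(d,np.stack([X,Y,0*X+z],-1)).astype(np.float32)
    return cv2.remap(d["pixels"][:,:,::-1].copy(),m[...,0],m[...,1],cv2.INTER_CUBIC)
E
python3 - <<'E'
from h import *
d=get_image("top")
k=np.array([[224,286],[235,356],[309,341],[291,272]])*.64
P=unproj(d,k,87); print(P.round(1)); c=P.mean(0); print(c)
for n,z in(("top",87),):
    im=ortho(d,round(c[0]),round(c[1]),90,z,600)
    cv2.imwrite("pics/o.png",im)
s=get_image("scene"); print(proj(s,P)/.64)
# fence / guard points
print(unproj(d,np.array([[100,0],[185,500],[70,0],[375,0],[400,0],[475,400],[210,240],[315,235],[272,415],[490,320]])*.64,0).round())
print(unproj(s,np.array([[240,348]])*.64,5))
E
```

```text
[[594.2 102.1  87. ]
 [504.9  83.   87. ]
 [525.   -9.2  87. ]
 [613.2  16.8  87. ]]
[559.3266248   48.20260305  87.        ]
[[281.85481886 247.25021977]
 [251.46929182 267.91678023]
 [313.62936225 274.73798236]
 [335.21974262 252.38177942]]
[[1098.  375.   -0.]
 [ 319.  164.    0.]
 [1103.  430.    0.]
 [1083.  -81.    0.]
 [1083. -120.    0.]
 [ 459. -226.    0.]
 [ 681.  149.    0.]
 [ 690.   -2.    0.]
 [ 436.   49.    0.]
 [ 569. -248.    0.]]
[[430.49036579  47.9712314    5.        ]]
```

View pics/o.png

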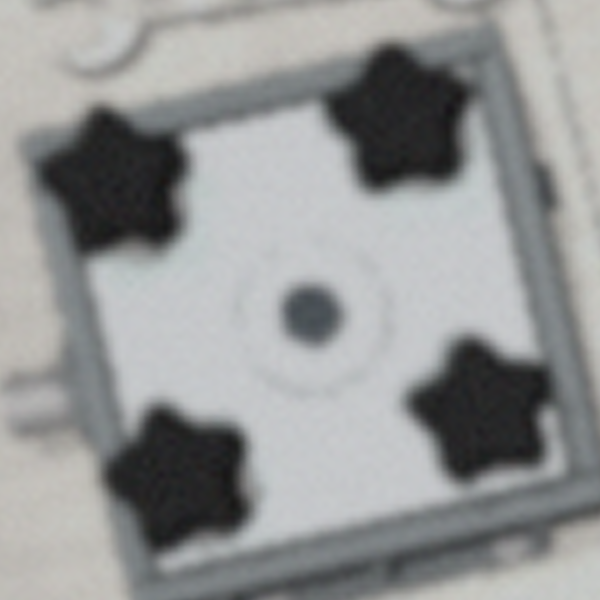

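```bash
cat >> h.py <<'E'
def knobs(d,c0=(559.,48.),z=87):
    im=ortho(d,*c0,90,z,900).max(2); m=cv2.medianBlur((im<75).astype(np.uint8)*255,5)
    n,l,s,ce=cv2.connectedComponentsWithStats(m); out=[]
    for i in range(1,n):
        if s[i,4]>10000:
            ys,xs=np.nonzero(l==i); X=c0[0]+90-ys*180/899; Y=c0[1]+90-xs*180/899
            # template fit of a star: radius modulation 5th harmonic
            from scipy.optimize import minimize
            cx,cy=X.mean(),Y.mean(); r=np.hypot(X-cx,Y-cy); th=np.arctan2(Y-cy,X-cx)
            w=r>17; ph=np.angle((np.exp(5j*th)*w).sum())/5
            out.append((cx,cy,np.degrees(ph)%72,s[i,4]*.04,r.max()))
    return np.array(out)
E
python3 - <<'E'
from h import *
k=knobs(get_image("top")); print(k.round(1))
q=np.array([[46,46],[-46,46],[-46,-46],[46,-46.]])
best=[]
for r in k: pass
from scipy.optimize import least_squares
def f(p):
    R=np.array([[np.cos(p[2]),-np.sin(p[2])],[np.sin(p[2]),np.cos(p[2])]]); return q@R.T+p[:2]
def e(p):
    g=f(p); return np.concatenate([g[np.argmin(np.hypot(*(g-r[:2]).T))]-r[:2] for r in k])
s=least_squares(e,[559,48,.22]); print(s.x,np.degrees(s.x[2]),s.fun.round(1)); print(f(s.x).round(1))
E
```

```text
[[ 613.5   17.3    9.1 1187.5   23.2]
 [ 593.9  103.2    9.7 1235.3   23.3]
 [ 525.7   -7.8   11.9 1091.1   22.2]
 [ 504.9   84.    17.1 1178.7   22.7]]
[5.59489793e+02 4.91540264e+01 2.34396632e-01] 13.42993772492218 [ 1.4 -2.2 -0.4  1.4 -0.2  1.5 -0.8 -0.8]
[[593.5 104.6]
 [504.1  83.2]
 [525.4  -6.3]
 [614.9  15.1]]
```

Request:
step_arm --targets '[[[0.3, 0.97, 0, 0, 0, 1, 1], [0.3, 0.97, 0, 0, 0, 1, 1], [0.3, 0.97, 0, 0, 0, 1, 1], [0.3, 0.97, 0, 0, 0, 1, 1], [0.3, 0.97, 0, 0, 0, 1, 1]]]'

```text
t: 0.88
ee_pos: [285.3, -344.6, 404.7]
orientation: [2.954, 1.068, 0.0]
ft_force: [1.2, 0.0, -0.1]
width: 87.4
grasp_force: 0.0
```

Request:
step_arm --targets '[[[0.3, 0.97, 0, 0, 0, 1, 1], [0.3, 0.97, 0, 0, 0, 1, 1], [0.3, 0.97, 0, 0, 0, 1, 1], [0.35, 1, 0, 0, 0, 1, 1], [0.35, 1, 0, 0, 0, 1, 1]]]'

```text
t: 1.5
ee_pos: [365.4, -99.0, 405.0]
orientation: [2.723, 1.565, 0.001]
ft_force: [1.2, -1.0, 0.4]
width: 88.0
grasp_force: 0.0
```

Request:
step_arm --targets '[[[0.35, 1, 0, 0, 0, 1, 1], [0.35, 1, 0, 0, 0, 1, 1], [0.95, 0.5, 0, 0, 0, 1, 1], [0.95, 0.5, 0, 0, 0, 1, 1], [0.95, 0.5, 0, 0, 0, 1, 1]]]'

```text
t: 2.12
ee_pos: [543.9, 75.6, 404.7]
orientation: [2.41, 2.015, 0.0]
ft_force: [-0.2, 0.1, 0.4]
width: 87.8
grasp_force: 0.0
```

Request:
step_arm --targets '[[[0.95, 0.5, -0.4, 0, 0, 1, 1], [0, 0, -0.5, 0, 0, 1, 1], [0, 0, -0.5, 0, 0, 1, 1], [0, 0, -0.5, 0, 0, 1, 1], [0, 0, 0, 0, 0, 1, 1]]]'

```text
t: 2.75
ee_pos: [589.3, 99.3, 307.3]
orientation: [-2.022, -2.401, 0.005]
ft_force: [-0.1, 0.4, -0.1]
width: 87.9
grasp_force: 0.0
```

```bash
cat >> h.py <<'E'
from scipy.spatial.transform import Rotation as Ro
def st():
    o=readout.get_obs(); R=Ro.from_rotvec(o["orientation"]).as_matrix()
    print("t",round(o["t"],2),"pos",o["ee_pos"].round(1),"yaw",np.degrees(np.arctan2(R[1,1],R[0,1])).round(1),"tilt",np.degrees(R[:2,2]).round(2),"q6",np.degrees(o["qpos"][5]).round(0),"F",o["ft_force"].round(1),"M",o["moment"].round(3),"w",round(o["width"],1),round(o["grasp_force"],1))
    return o
E
python3 -c "from h import *;st()"
```

```text
t 2.75 pos [589.3  99.3 307.3] yaw 9.8 tilt [-0.25 -0.04] q6 -1.0 F [-0.1  0.4 -0.1] M [-0.026 -0.138 -0.041] w 87.9 0.0
```

Request:
step_arm --targets '[[[0.086, 0.092, -0.32, 0, 0, 0, 1], [0, 0, -0.48, 0, 0, 0, 1], [0, 0, -0.48, 0, 0, 0, 1], [0, 0, 0, 0, 0, 0, 0.3], [0, 0, 0, 0, 0, 0, 0]]]'

```text
t: 3.38
ee_pos: [594.8, 104.1, 246.0]
orientation: [2.027, 2.399, 0.001]
ft_force: [-0.2, 0.4, 0.0]
width: 71.2
grasp_force: 0.0
```

Request:
step_arm --targets '[[[0, 0, 0, 0, 0, 0, 0], [0, 0, 0, 0, 0, 0, 0], [0, 0, 0, 0, 0, 0, 0], [0, 0, 0, 0, 0, 0, 0], [0, 0, 0, 0, 0, 0, 0]]]'

```text
t: 4.0
ee_pos: [596.5, 104.3, 247.2]
orientation: [2.024, 2.396, 0.009]
ft_force: [6.3, 1.0, 0.5]
width: 43.0
grasp_force: 30.0
```

Run:
```python
from h import *
st(); d=get_image("top"); cv2.imwrite("pics/g1.png",ortho(d,575,70,110,87,600))
```

```text
t 4.0 pos [596.5 104.3 247.2] yaw 9.6 tilt [0.41 0.06] q6 -1.0 F [6.3 1.  0.5] M [ 0.178 -1.207 -0.042] w 43.0 30.0
```

View pics/g1.png

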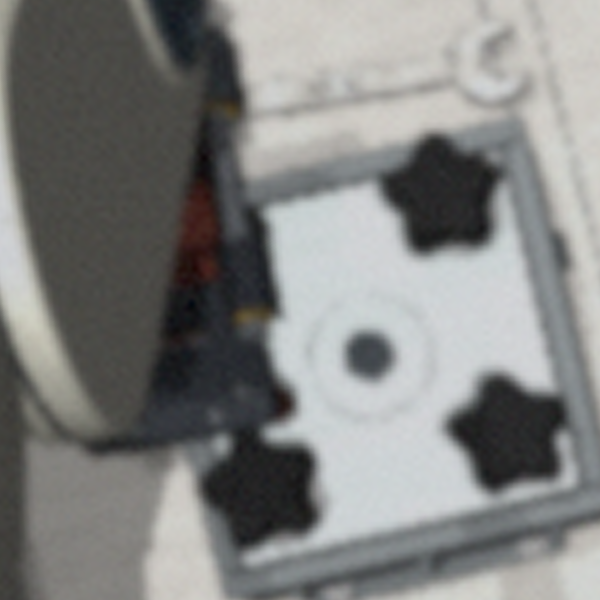

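Request:
step_arm --targets '[[[0.04, 0, 0, 0, 0, -1, 0], [0, 0, 0, 0, 0, -1, 0], [0, 0, 0, 0, 0, -1, 0], [0, 0, 0, 0, 0, -1, 0], [0, 0, 0, 0, 0, -1, 0]]]'

```text
t: 4.68
ee_pos: [596.5, 103.7, 246.1]
orientation: [2.415, 2.009, 0.0]
ft_force: [0.2, -2.3, 0.8]
width: 42.4
grasp_force: 30.0
```

```bash
python3 -c "from h import *;st()"
```

```text
t 4.67 pos [596.5 103.7 246.1] yaw -10.5 tilt [ 0.02 -0.02] q6 19.0 F [ 0.2 -2.3  0.8] M [-0.423  0.067  0.02 ] w 42.4 30.0
```

Request:
step_arm --targets '[[[0, 0, 0, 0, 0, -1, 0], [0, 0, 0, 0, 0, -1, 0], [0, 0, 0, 0, 0, -1, 0], [0, 0, 0, 0, 0, -1, 0], [0, 0, 0, 0, 0, 0, 0]]]'

```text
t: 5.3
ee_pos: [595.7, 103.5, 245.5]
orientation: [-2.668, -1.657, 0.004]
ft_force: [-3.3, -4.8, 0.1]
width: 42.4
grasp_force: 30.0
```

```bash
python3 -c "from h import *;st()"
```

```text
t 5.3 pos [595.7 103.5 245.5] yaw -26.3 tilt [-0.12 -0.05] q6 35.0 F [-3.3 -4.8  0.1] M [-0.72   0.601  0.085] w 42.4 30.0
```

Request:
step_arm --targets '[[[-0.02, -0.03, 0, 0, 0, -1, 0], [0, 0, 0, 0, 0, -1, 0], [0, 0, 0, 0, 0, 0, 0], [0, 0, 0, 0, 0, 0, 0], [0, 0, 0, 0, 0, 0, 0]]]'

```text
t: 5.92
ee_pos: [594.9, 102.9, 245.5]
orientation: [-2.776, -1.469, 0.002]
ft_force: [-3.9, 4.0, 0.3]
width: 42.6
grasp_force: 30.0
```

```bash
python3 -c "from h import *;st()"
```

```text
t 5.92 pos [594.9 102.9 245.5] yaw -34.2 tilt [-0.08  0.03] q6 43.0 F [-3.9  4.   0.3] M [0.658 0.801 0.174] w 42.6 30.0
```

Request:
step_arm --targets '[[[0, 0, 0, 0, 0, 0, 0.8], [0, 0, 0, 0, 0, 0, 0.8], [0, 0, 0.4, 0, 0, 0, 0.8], [0, 0, 0.5, 0, 0, 0, 0.8], [-0.35, -0.55, 0, 0, 0, 0.84, 0.8]]]'

```text
t: 6.55
ee_pos: [579.9, 75.8, 294.4]
orientation: [2.729, 1.55, 0.011]
ft_force: [-0.2, -0.2, -0.3]
width: 70.3
grasp_force: 0.0
```

Request:
step_arm --targets '[[[-0.35, -0.55, 0, 0, 0, 0.84, 0.8], [-0.35, -0.55, 0, 0, 0, 0.84, 0.8], [-0.36, -0.53, 0, 0, 0, 0, 0.8], [0, 0, 0, 0, 0, 0, 0.8], [0, 0, -0.5, 0, 0, 0, 0.8]]]'

```text
t: 7.18
ee_pos: [526.7, -6.5, 268.2]
orientation: [2.636, 1.702, 0.009]
ft_force: [-0.3, -0.3, 0.1]
width: 70.1
grasp_force: 0.0
```

Request:
step_arm --targets '[[[0, 0, -0.4, 0, 0, 0, 0.8], [0, 0, 0, 0, 0, 0, 0], [0, 0, 0, 0, 0, 0, 0], [0, 0, 0, 0, 0, 0, 0], [0, 0, 0, 0, 0, 0, 0]]]'

```text
t: 7.8
ee_pos: [524.8, -6.2, 246.2]
orientation: [-2.639, -1.704, -0.0]
ft_force: [-2.2, 2.1, -0.3]
width: 43.1
grasp_force: 30.0
```

Run:
```python
from h import *
st(); d=get_image("top"); cv2.imwrite("pics/g2.png",ortho(d,560,48,100,87,600))
```

```text
t 7.8 pos [524.8  -6.2 246.2] yaw -24.3 tilt [0.01 0.02] q6 22.0 F [-2.2  2.1 -0.3] M [ 0.395  0.196 -0.011] w 43.1 30.0
```

View pics/g2.png

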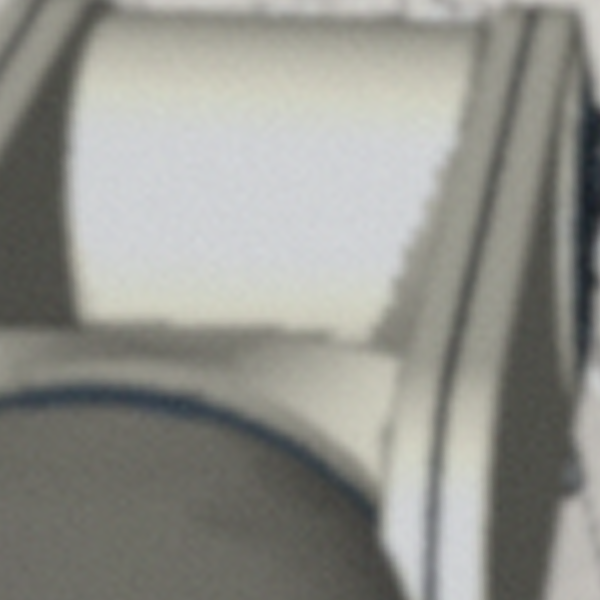

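Request:
step_arm --targets '[[[0, 0, 0, 0, 0, -1, 0], [0, 0, 0, 0, 0, -1, 0], [0, 0, 0, 0, 0, -1, 0], [0, 0, 0, 0, 0, -1, 0], [0, 0, 0, 0, 0, -1, 0]]]'

```text
t: 8.48
ee_pos: [524.3, -5.8, 245.6]
orientation: [-2.895, -1.216, 0.002]
ft_force: [-2.8, 8.4, 0.9]
width: 42.7
grasp_force: 30.0
```

```bash
python3 -c "from h import *;st()"
```

```text
t 8.47 pos [524.3  -5.8 245.6] yaw -44.4 tilt [-0.11  0.08] q6 42.0 F [-2.8  8.4  0.9] M [1.457 0.508 0.084] w 42.7 30.0
```

Request:
step_arm --targets '[[[-0.015, 0.05, 0, 0, 0, -1, 0], [0, 0, 0, 0, 0, -1, 0], [0, 0, 0, 0, 0, -1, 0], [0, 0, 0, 0, 0, 0, 0], [0, 0, 0, 0, 0, 0, 0]]]'

```text
t: 9.1
ee_pos: [523.8, -4.2, 245.6]
orientation: [3.006, 0.914, -0.002]
ft_force: [-3.6, -2.3, 1.0]
width: 42.8
grasp_force: 30.0
```

```bash
python3 -c "from h import *;st()"
```

```text
t 9.1 pos [523.8  -4.2 245.6] yaw -56.2 tilt [-0.06 -0.02] q6 54.0 F [-3.6 -2.3  1. ] M [-0.486  0.546  0.012] w 42.8 30.0
```

Request:
step_arm --targets '[[[-0.01, 0, 0, 0, 0, -1, 0], [0, 0, 0, 0, 0, -1, 0], [0, 0, 0, 0, 0, -1, 0], [0, 0, 0, 0, 0, -1, 0], [0, 0, 0, 0, 0, 0, 0]]]'

```text
t: 9.72
ee_pos: [523.4, -3.6, 245.6]
orientation: [-3.103, -0.485, 0.001]
ft_force: [-3.3, 4.6, 1.4]
width: 42.9
grasp_force: 30.0
```

```bash
python3 -c "from h import *;st()"
```

```text
t 9.72 pos [523.4  -3.6 245.6] yaw -72.2 tilt [-0.04  0.04] q6 70.0 F [-3.3  4.6  1.4] M [0.522 0.548 0.237] w 42.9 30.0
```

Request:
step_arm --targets '[[[0, 0, 0, 0, 0, 0, 0.8], [0, 0, 0, 0, 0, 0, 0.8], [0, 0, 0.4, 0, 0, 0.95, 0.8], [0, 0, 0.5, 0, 0, 0.95, 0.8], [-0.1, 0.44, 0, 0, 0, 0.95, 0.8]]]'

```text
t: 10.35
ee_pos: [520.1, 17.3, 292.7]
orientation: [3.039, 0.79, 0.008]
ft_force: [0.4, 1.1, -0.2]
width: 70.3
grasp_force: 0.0
```

Request:
step_arm --targets '[[[-0.1, 0.44, 0, 0, 0, 0.95, 0.8], [-0.1, 0.44, 0, 0, 0, 0.95, 0.8], [-0.1, 0.45, 0, 0, 0, 0.95, 0.8], [0, 0, 0, 0, 0, 0.95, 0.8], [0, 0, 0, 0, 0, 0.95, 0.8]]]'

```text
t: 10.98
ee_pos: [504.0, 84.8, 291.0]
orientation: [2.866, 1.285, 0.002]
ft_force: [0.2, -0.1, -0.6]
width: 69.9
grasp_force: 0.0
```

Request:
step_arm --targets '[[[0, 0, 0, 0, 0, 0.95, 0.8], [0, 0, 0, 0, 0, 0.95, 0.8], [0, 0, 0, 0, 0, 0.95, 0.8], [0, 0, 0, 0, 0, 0.95, 0.8], [0, 0, -0.5, 0, 0, 0.95, 0.8]]]'

```text
t: 11.6
ee_pos: [505.0, 84.5, 267.0]
orientation: [2.614, 1.738, 0.008]
ft_force: [0.6, 0.0, -0.3]
width: 70.2
grasp_force: 0.0
```

Request:
step_arm --targets '[[[0, 0, -0.4, 0, 0, 0.95, 0.8], [0, 0, 0, 0, 0, 0, 0], [0, 0, 0, 0, 0, 0, 0], [0, 0, 0, 0, 0, 0, 0], [0, 0, 0, 0, 0, 0, 0]]]'

```text
t: 12.22
ee_pos: [503.7, 84.6, 246.2]
orientation: [2.559, 1.822, 0.001]
ft_force: [-2.0, 1.9, 1.5]
width: 42.9
grasp_force: 30.0
```

```bash
python3 -c "from h import *;st()"
```

```text
t 12.22 pos [503.7  84.6 246.2] yaw -19.1 tilt [0.04 0.02] q6 27.0 F [-2.   1.9  1.5] M [0.201 0.005 0.018] w 42.9 30.0
```

Request:
step_arm --targets '[[[0, 0.01, 0, 0, 0, -1, 0], [0, 0.01, 0, 0, 0, -1, 0], [0, 0, 0, 0, 0, -1, 0], [0, 0, 0, 0, 0, -1, 0], [0, 0, 0, 0, 0, 0, 0]]]'

```text
t: 12.85
ee_pos: [503.4, 85.3, 245.9]
orientation: [2.787, 1.45, -0.001]
ft_force: [-1.3, -1.3, 0.6]
width: 43.0
grasp_force: 30.0
```

```bash
python3 -c "from h import *;st()"
```

```text
t 12.85 pos [503.4  85.3 245.9] yaw -35.0 tilt [-0.02 -0.02] q6 43.0 F [-1.3 -1.3  0.6] M [-0.35   0.099  0.049] w 43.0 30.0
```

Request:
step_arm --targets '[[[0, 0.01, 0, 0, 0, -1, 0], [0, 0, 0, 0, 0, -1, 0], [0, 0, 0, 0, 0, -1, 0], [0, 0, 0, 0, 0, 0, 0], [0, 0, 0, 0, 0, 0, 0]]]'

```text
t: 13.48
ee_pos: [503.4, 85.9, 245.6]
orientation: [2.922, 1.153, -0.001]
ft_force: [-2.9, -3.0, -0.4]
width: 43.0
grasp_force: 30.0
```

```bash
python3 -c "from h import *;st()"
```

```text
t 13.47 pos [503.4  85.9 245.6] yaw -47.0 tilt [-0.04 -0.02] q6 55.0 F [-2.9 -3.  -0.4] M [-0.611  0.327  0.079] w 43.0 30.0
```

Request:
step_arm --targets '[[[-0.01, -0.01, 0, 0, 0, -1, 0], [0, 0, 0, 0, 0, -1, 0], [0, 0, 0, 0, 0, -1, 0], [0, 0, 0, 0, 0, 0, 0], [0, 0, 0, 0, 0, 0, 0]]]'

```text
t: 14.1
ee_pos: [503.1, 85.9, 245.7]
orientation: [-3.026, -0.841, -0.0]
ft_force: [-2.4, 4.3, 0.3]
width: 42.6
grasp_force: 30.0
```

```bash
python3 -c "from h import *;st()"
```

```text
t 14.1 pos [503.1  85.9 245.7] yaw -59.0 tilt [-0.    0.03] q6 67.0 F [-2.4  4.3  0.3] M [0.672 0.368 0.199] w 42.6 30.0
```

Request:
step_arm --targets '[[[0, 0, 0, 0, 0, 0, 0.8], [0, 0, 0, 0, 0, 0, 0.8], [0, 0, 0.4, 0, 0, 1, 0.8], [0, 0, 0.5, 0, 0, 1, 0.8], [0.55, -0.35, 0, 0, 0, 1, 0.8]]]'

```text
t: 14.72
ee_pos: [530.8, 68.4, 292.5]
orientation: [2.921, 1.156, 0.004]
ft_force: [0.8, 0.5, 0.3]
width: 70.3
grasp_force: 0.0
```

Request:
step_arm --targets '[[[0.55, -0.35, 0, 0, 0, 1, 0.8], [0.55, -0.35, 0, 0, 0, 1, 0.8], [0.55, -0.35, 0, 0, 0, 1, 0.8], [0, 0, 0, 0, 0, 1, 0.8], [0, 0, -0.5, 0, 0, 1, 0.8]]]'

```text
t: 15.35
ee_pos: [614.7, 14.8, 267.1]
orientation: [2.676, 1.641, 0.007]
ft_force: [0.7, -0.6, -1.0]
width: 70.2
grasp_force: 0.0
```

Request:
step_arm --targets '[[[0, 0, -0.4, 0, 0, 0, 0.8], [0, 0, 0, 0, 0, 0, 0], [0, 0, 0, 0, 0, 0, 0], [0, 0, 0, 0, 0, 0, 0], [0, 0, 0, 0, 0, 0, 0]]]'

```text
t: 15.98
ee_pos: [612.4, 15.9, 245.9]
orientation: [-2.679, -1.639, 0.002]
ft_force: [-3.7, 3.7, 1.5]
width: 42.7
grasp_force: 30.0
```

```bash
python3 -c "from h import *;st()"
```

```text
t 15.97 pos [612.4  15.9 245.9] yaw -27.1 tilt [-0.12  0.03] q6 27.0 F [-3.7  3.7  1.5] M [0.464 0.498 0.002] w 42.7 30.0
```

Request:
step_arm --targets '[[[-0.02, 0.02, 0, 0, 0, -1, 0], [0, 0.01, 0, 0, 0, -1, 0], [0, 0, 0, 0, 0, -1, 0], [0, 0, 0, 0, 0, -1, 0], [0, 0, 0, 0, 0, 0, 0]]]'

```text
t: 16.6
ee_pos: [611.7, 17.3, 246.0]
orientation: [-2.881, -1.251, 0.001]
ft_force: [-4.3, 3.1, 0.7]
width: 42.9
grasp_force: 30.0
```

```bash
python3 -c "from h import *;st()"
```

```text
t 16.6 pos [611.7  17.3 246. ] yaw -43.0 tilt [-0.06  0.02] q6 44.0 F [-4.3  3.1  0.7] M [0.412 0.58  0.05 ] w 42.9 30.0
```

Request:
step_arm --targets '[[[-0.02, 0.02, 0, 0, 0, -1, 0], [0, 0, 0, 0, 0, -1, 0], [0, 0, 0, 0, 0, -1, 0], [0, 0, 0, 0, 0, 0, 0], [0, 0, 0, 0, 0, 0, 0]]]'

```text
t: 17.23
ee_pos: [611.2, 18.3, 245.8]
orientation: [-2.995, -0.946, -0.0]
ft_force: [-2.5, 5.0, -0.3]
width: 42.4
grasp_force: 30.0
```

```bash
python3 -c "from h import *;st()"
```

```text
t 17.23 pos [611.2  18.3 245.8] yaw -55.0 tilt [0.01 0.02] q6 56.0 F [-2.5  5.  -0.3] M [0.731 0.319 0.055] w 42.4 30.0
```

Request:
step_arm --targets '[[[-0.01, 0.02, 0, 0, 0, -1, 0], [0, 0, 0, 0, 0, -1, 0], [0, 0, 0, 0, 0, -1, 0], [0, 0, 0, 0, 0, 0, 0], [0, 0, 0, 0, 0, 0, 0]]]'

```text
t: 17.85
ee_pos: [611.0, 19.4, 246.0]
orientation: [-3.078, -0.628, -0.002]
ft_force: [-1.3, 5.7, -0.6]
width: 42.5
grasp_force: 30.0
```

```bash
python3 -c "from h import *;st()"
```

```text
t 17.85 pos [611.   19.4 246. ] yaw -66.9 tilt [0.07 0.03] q6 68.0 F [-1.3  5.7 -0.6] M [0.859 0.125 0.067] w 42.5 30.0
```

Request:
step_arm --targets '[[[0, 0.02, 0, 0, 0, -1, 0], [0, 0, 0, 0, 0, -1, 0], [0, 0, 0, 0, 0, -1, 0], [0, 0, 0, 0, 0, 0, 0], [0, 0, 0, 0, 0, 0, 0]]]'

```text
t: 18.48
ee_pos: [611.2, 20.5, 246.1]
orientation: [-3.127, -0.303, -0.003]
ft_force: [-0.9, 5.4, 0.5]
width: 43.0
grasp_force: 30.0
```

```bash
python3 -c "from h import *;st()"
```

```text
t 18.48 pos [611.2  20.5 246.1] yaw -78.9 tilt [0.11 0.03] q6 80.0 F [-0.9  5.4  0.5] M [0.839 0.081 0.18 ] w 43.0 30.0
```

Request:
step_arm --targets '[[[0, 0, 0, 0, 0, 0, 0], [0, -0.02, 0, 0, 0, -1, 0], [0, 0, 0, 0, 0, -1, 0], [0, 0, 0, 0, 0, -1, 0], [0, 0, 0, 0, 0, 0, 0]]]'

```text
t: 19.1
ee_pos: [611.5, 20.8, 246.3]
orientation: [-3.139, 0.027, -0.005]
ft_force: [0.9, 15.6, -0.6]
width: 42.7
grasp_force: 30.0
```

```bash
python3 -c "from h import *;st()"
```

```text
t 19.1 pos [611.5  20.8 246.3] yaw -91.0 tilt [0.17 0.14] q6 92.0 F [ 0.9 15.6 -0.6] M [ 2.364 -0.123  0.396] w 42.7 30.0
```

Request:
step_arm --targets '[[[0, 0.04, 0, 0, 0, 0, 0], [0, 0, 0, 0, 0, 0, 0], [0, 0, 0, 0, 0, 0, 0], [0, 0, 0, 0, 0, 0, 0], [0, 0, 0, 0, 0, 0, 0]]]'

```text
t: 19.73
ee_pos: [611.5, 21.4, 246.2]
orientation: [-3.141, 0.027, -0.004]
ft_force: [1.7, 7.7, 0.2]
width: 43.2
grasp_force: 30.0
```

Run:
```python
from h import *
st(); d=get_image("top"); cv2.imwrite("pics/g3.png",ortho(d,560,48,100,87,600)); s=get_image("scene"); cv2.imwrite("pics/s3.png",cv2.resize(s["pixels"][110:230,120:280,::-1],(800,600),interpolation=cv2.INTER_CUBIC)); st()
```

```text
t 19.73 pos [611.5  21.4 246.2] yaw -91.0 tilt [0.16 0.04] q6 92.0 F [1.7 7.7 0.2] M [ 0.963 -0.235  0.263] w 43.2 30.0
t 19.82 pos [611.5  21.4 246.2] yaw -91.0 tilt [0.16 0.04] q6 92.0 F [ 2.1  6.9 -0.2] M [ 1.053 -0.25   0.327] w 42.9 30.0
```

View pics/s3.png

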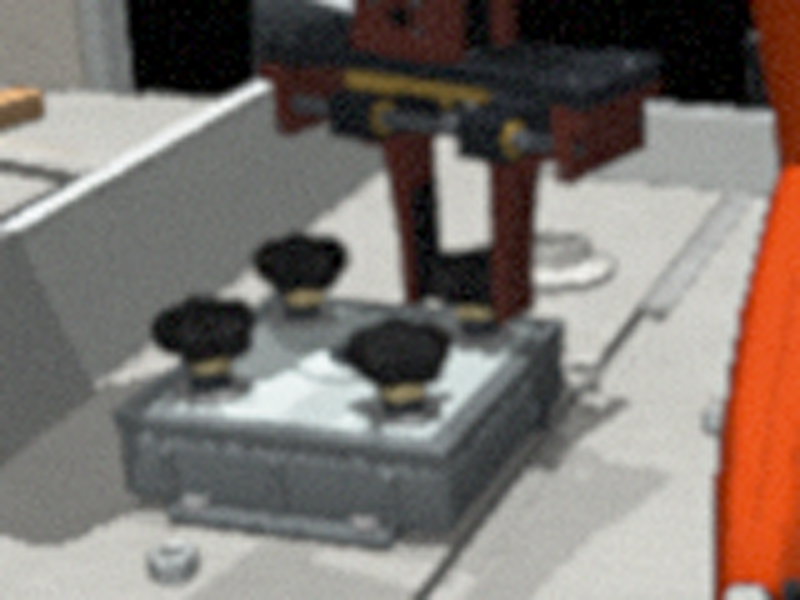

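Add to h.py:
```python
def av(n=4):
    m=[]
    for i in range(n):
        m.append(readout.get_obs()["moment"][2]); get_image("scene")
    print("Mz",np.round(m,3),"mean",np.mean(m).round(3)); st()
```

Request:
step_arm --targets '[[[0, 0.03, 0, 0, 0, -1, 0], [0, 0, 0, 0, 0, -1, 0], [0, 0, 0, 0, 0, -1, 0], [0, 0, 0, 0, 0, 0, 0], [0, 0, 0, 0, 0, 0, 0]]]'

```text
t: 20.45
ee_pos: [611.9, 22.5, 246.4]
orientation: [-3.121, 0.355, -0.006]
ft_force: [3.2, 3.6, 0.1]
width: 42.9
grasp_force: 30.0
```

```bash
python3 -c "from h import *;av()"
```

```text
Mz [0.419 0.358 0.401 0.407] mean 0.396
t 20.65 pos [611.9  22.5 246.4] yaw -103.0 tilt [ 0.24 -0.  ] q6 104.0 F [ 2.1  4.4 -0.2] M [ 0.49  -0.452  0.371] w 42.7 30.0
```

Request:
step_arm --targets '[[[0, 0, 0, 0, 0, -1, 0], [0, 0, 0, 0, 0, 0, 0], [0, 0, 0, 0, 0, 0, 0], [0, 0, 0, 0, 0, 0, 0.8], [0, 0, 0, 0, 0, 0, 0.8]]]'

```text
t: 21.28
ee_pos: [610.8, 22.0, 245.8]
orientation: [3.107, -0.466, 0.001]
ft_force: [-0.4, -0.5, 0.4]
width: 59.6
grasp_force: 0.0
```

Request:
step_arm --targets '[[[0, 0, 0.4, 0, 0, 0.95, 0.8], [0, 0, 0.5, 0, 0, 0.95, 0.8], [-0.54, 0.32, 0, 0, 0, 0.95, 0.8], [-0.54, 0.32, 0, 0, 0, 0.95, 0.8], [-0.54, 0.32, 0, 0, 0, 0.95, 0.8]]]'

```text
t: 21.9
ee_pos: [528.9, 70.4, 290.8]
orientation: [3.141, 0.056, 0.001]
ft_force: [0.1, -0.3, 0.1]
width: 70.4
grasp_force: 0.0
```

Request:
step_arm --targets '[[[-0.54, 0.32, 0, 0, 0, 0.95, 0.8], [0, 0, 0, 0, 0, 0.95, 0.8], [0, 0, 0, 0, 0, 0.95, 0.8], [0, 0, 0, 0, 0, 0.95, 0.8], [0, 0, 0, 0, 0, 0.95, 0.8]]]'

```text
t: 22.52
ee_pos: [502.7, 86.2, 290.8]
orientation: [3.088, 0.574, 0.0]
ft_force: [-0.8, 0.7, 0.1]
width: 70.4
grasp_force: 0.0
```

Request:
step_arm --targets '[[[0, 0, 0, 0, 0, 0.95, 0.8], [0, 0, 0, 0, 0, 0.95, 0.8], [0, 0, -0.5, 0, 0, 0.95, 0.8], [0, 0, -0.4, 0, 0, 0.95, 0.8], [0, 0, 0, 0, 0, 0, 0]]]'

```text
t: 23.15
ee_pos: [502.2, 86.1, 244.6]
orientation: [-2.987, -0.973, 0.004]
ft_force: [1.0, -0.5, 0.4]
width: 63.3
grasp_force: 0.0
```

Request:
step_arm --targets '[[[0, 0, 0, 0, 0, 0, 0], [0, 0, 0, 0, 0, 0, 0], [0, 0, 0, 0, 0, 0, 0], [0, 0, 0, 0, 0, -1, 0], [0, 0, 0, 0, 0, -1, 0]]]'

```text
t: 23.78
ee_pos: [503.0, 86.5, 246.2]
orientation: [3.048, 0.76, 0.002]
ft_force: [0.9, 0.3, -0.3]
width: 43.1
grasp_force: 30.0
```

```bash
python3 -c "from h import *;av()"
```

```text
Mz [0.303 0.263 0.263 0.259] mean 0.272
t 23.98 pos [503.   86.5 246.1] yaw -61.8 tilt [0.09 0.  ] q6 70.0 F [ 2.5 -1.4  0.3] M [-0.172 -0.331  0.248] w 43.0 30.0
```

Request:
step_arm --targets '[[[0, 0, 0, 0, 0, -1, 0], [0, 0, 0, 0, 0, -1, 0], [0, 0, 0, 0, 0, -1, 0], [0, 0, 0, 0, 0, -1, 0], [0, 0, 0, 0, 0, 0, 0]]]'

```text
t: 24.6
ee_pos: [503.1, 86.9, 246.0]
orientation: [-3.123, -0.335, -0.003]
ft_force: [3.3, 3.2, 0.1]
width: 43.0
grasp_force: 30.0
```

```bash
python3 -c "from h import *;av()"
```

```text
Mz [0.458 0.384 0.422 0.48 ] mean 0.436
t 24.8 pos [503.1  86.8 245.9] yaw -77.8 tilt [0.09 0.03] q6 86.0 F [ 3.4  3.8 -0. ] M [ 0.736 -0.587  0.411] w 43.1 30.0
```

Request:
step_arm --targets '[[[0, 0, 0, 0, 0, 0, 0.8], [0, 0, 0, 0, 0, 0, 0.8], [0, 0, 0.4, 0, 0, 0.93, 0.8], [0, 0, 0.5, 0, 0, 0.93, 0.8], [0.46, 0.08, 0, 0, 0, 0.93, 0.8]]]'

```text
t: 25.42
ee_pos: [525.0, 90.2, 292.0]
orientation: [-3.076, -0.637, 0.0]
ft_force: [0.6, 0.1, -0.2]
width: 70.3
grasp_force: 0.0
```

Request:
step_arm --targets '[[[0.46, 0.08, 0, 0, 0, 0.93, 0.8], [0.46, 0.08, 0, 0, 0, 0.93, 0.8], [0.46, 0.08, 0, 0, 0, 0.93, 0.8], [0, 0, 0, 0, 0, 0.93, 0.8], [0, 0, 0, 0, 0, 0.93, 0.8]]]'

```text
t: 26.05
ee_pos: [594.3, 102.3, 290.0]
orientation: [-2.933, -1.125, 0.003]
ft_force: [0.1, 0.8, 0.4]
width: 70.1
grasp_force: 0.0
```

Request:
step_arm --targets '[[[0, 0, 0, 0, 0, 0.93, 0.8], [0, 0, 0, 0, 0, 0.93, 0.8], [0, 0, 0, 0, 0, 0.93, 0.8], [0, 0, -0.5, 0, 0, 0.93, 0.8], [0, 0, -0.4, 0, 0, 0.93, 0.8]]]'

```text
t: 26.68
ee_pos: [594.1, 102.2, 244.8]
orientation: [-2.712, -1.584, 0.002]
ft_force: [0.1, 0.2, -1.7]
width: 70.2
grasp_force: 0.0
```

Request:
step_arm --targets '[[[0, 0, 0, 0, 0, 0, 0], [0, 0, 0, 0, 0, 0, 0], [0, 0, 0, 0, 0, 0, 0], [0, 0, 0, 0, 0, 0, 0], [0, 0, 0, 0, 0, -1, 0]]]'

```text
t: 27.3
ee_pos: [594.5, 102.6, 246.1]
orientation: [-2.769, -1.484, -0.0]
ft_force: [-2.1, 0.7, 0.2]
width: 42.7
grasp_force: 30.0
```

Request:
step_arm --targets '[[[0, 0, 0, 0, 0, -1, 0], [0, 0, 0, 0, 0, -1, 0], [0, 0, 0, 0, 0, -1, 0], [0, 0, 0, 0, 0, 0, 0], [0, 0, 0, 0, 0, 0, 0]]]'

```text
t: 27.92
ee_pos: [593.8, 102.8, 245.6]
orientation: [-2.906, -1.192, 0.003]
ft_force: [-4.9, 2.0, 1.2]
width: 42.6
grasp_force: 30.0
```

```bash
python3 -c "from h import *;av()"
```

```text
Mz [0.32  0.282 0.317 0.243] mean 0.291
t 28.12 pos [593.8 102.8 245.6] yaw -45.4 tilt [-0.13  0.  ] q6 54.0 F [-5.6  2.9  0.1] M [0.52  0.748 0.261] w 42.5 30.0
```

Need about +0.13: four more rows, following the sideways load.

Request:
step_arm --targets '[[[-0.02, 0.01, 0, 0, 0, -1, 0], [0, 0, 0, 0, 0, -1, 0], [0, 0, 0, 0, 0, -1, 0], [0, 0, 0, 0, 0, -1, 0], [0, 0, 0, 0, 0, 0, 0]]]'

```text
t: 28.75
ee_pos: [592.5, 103.3, 245.4]
orientation: [-3.044, -0.775, 0.005]
ft_force: [-5.5, 3.2, 0.6]
width: 42.6
grasp_force: 30.0
```

```bash
python3 -c "from h import *;av()"
```

```text
Mz [0.515 0.483 0.481 0.513] mean 0.498
t 28.95 pos [592.5 103.4 245.4] yaw -61.4 tilt [-0.18 -0.01] q6 70.0 F [-5.6  3.7  0. ] M [0.581 0.924 0.486] w 42.7 30.0
```

Request:
step_arm --targets '[[[0, 0, 0, 0, 0, 0, 0.8], [0, 0, 0, 0, 0, 0, 0.8], [0, 0, 0.4, 0, 0, 0, 0.8], [0, 0, 0.5, 0, 0, 0, 0.8], [-0.35, -0.54, 0, 0, 0, -0.58, 0.8]]]'

```text
t: 29.58
ee_pos: [578.2, 76.8, 294.5]
orientation: [3.059, 0.713, 0.012]
ft_force: [-0.2, -0.6, -0.3]
width: 70.1
grasp_force: 0.0
```

Request:
step_arm --targets '[[[-0.35, -0.54, 0, 0, 0, -0.58, 0.8], [-0.35, -0.53, 0, 0, 0, 0, 0.8], [-0.35, -0.53, 0, 0, 0, 0, 0.8], [0, 0, 0, 0, 0, 0, 0.8], [0, 0, -0.5, 0, 0, 0, 0.8]]]'

```text
t: 30.2
ee_pos: [525.5, -4.0, 268.2]
orientation: [3.073, 0.647, 0.01]
ft_force: [0.7, 1.1, -0.4]
width: 70.9
grasp_force: 0.0
```

Request:
step_arm --targets '[[[0, 0, -0.4, 0, 0, 0, 0.8], [0, 0, 0, 0, 0, 0, 0], [0, 0, 0, 0, 0, 0, 0], [0, 0, 0, 0, 0, 0, 0], [0, 0, 0, 0, 0, 0, 0]]]'

```text
t: 30.82
ee_pos: [524.0, -3.6, 246.4]
orientation: [-3.074, -0.649, -0.002]
ft_force: [1.2, 4.9, 0.6]
width: 43.0
grasp_force: 30.0
```

Request:
step_arm --targets '[[[0, 0, 0, 0, 0, -1, 0], [0, 0, 0, 0, 0, -1, 0], [0, 0, 0, 0, 0, -1, 0], [0, 0, 0, 0, 0, 0, 0], [0, 0, 0, 0, 0, 0, 0]]]'

```text
t: 31.45
ee_pos: [524.0, -3.2, 246.2]
orientation: [-3.124, -0.325, -0.002]
ft_force: [0.7, 8.4, 0.2]
width: 42.6
grasp_force: 30.0
```

```bash
python3 -c "from h import *;av()"
```

```text
Mz [0.348 0.325 0.24  0.29 ] mean 0.301
t 31.65 pos [524.   -3.2 246.2] yaw -78.1 tilt [0.07 0.06] q6 76.0 F [0.7 8.  1.6] M [ 1.262 -0.099  0.302] w 43.0 30.0
```

Request:
step_arm --targets '[[[0, 0.03, 0, 0, 0, -1, 0], [0, 0, 0, 0, 0, -1, 0], [0, 0, 0, 0, 0, -1, 0], [0, 0, 0, 0, 0, 0, 0], [0, 0, 0, 0, 0, 0, 0]]]'

```text
t: 32.28
ee_pos: [524.0, -2.3, 246.1]
orientation: [-3.142, 0.002, -0.002]
ft_force: [2.4, 4.3, 0.5]
width: 42.6
grasp_force: 30.0
```

```bash
python3 -c "from h import *;av()"
```

```text
Mz [0.446 0.406 0.352 0.418] mean 0.405
t 32.48 pos [524.   -2.4 245.9] yaw -90.1 tilt [0.07 0.01] q6 89.0 F [2.6 4.6 0.5] M [ 0.725 -0.361  0.402] w 43.0 30.0
```

Request:
step_arm --targets '[[[0, 0, 0, 0, 0, -1, 0], [0, 0, 0, 0, 0, 0, 0], [0, 0, 0, 0, 0, 0, 0], [0, 0, 0, 0, 0, 0, 0], [0, 0, 0, 0, 0, 0, 0.8]]]'

```text
t: 33.1
ee_pos: [523.7, -2.8, 245.7]
orientation: [3.139, -0.114, 0.0]
ft_force: [-1.2, 0.5, -0.2]
width: 49.8
grasp_force: 0.0
```

Request:
step_arm --targets '[[[0, 0, 0, 0, 0, 0, 0.8], [0, 0, 0, 0, 0, 0, 0.8], [0, 0, 0.4, 0, 0, 0, 0.8], [0, 0, 0.8, 0, 0, 0, 0.8], [0, 0, 1, 0, 0, 0, 0.8]]]'

```text
t: 33.72
ee_pos: [523.1, -2.6, 355.9]
orientation: [3.139, -0.114, -0.005]
ft_force: [0.2, -0.5, -0.6]
width: 70.2
grasp_force: 0.0
```

Request:
step_arm --targets '[[[-0.8, 0, 0.6, 0, 0, 0, 0.8], [-0.8, 0, 0.4, 0, 0, 0, 0.8], [-0.8, 0, 0, 0, 0, 0, 0.8], [0, 0, 0, 0, 0, 0, 0.8], [0, 0, 0, 0, 0, 0, 0.8]]]'

```text
t: 34.35
ee_pos: [404.3, -2.6, 406.0]
orientation: [3.14, -0.114, 0.002]
ft_force: [0.2, 0.2, 0.4]
width: 70.2
grasp_force: 0.0
```

Run:
```python
from h import *
st(); d=get_image("top"); cv2.imwrite("pics/e.png",ortho(d,560,48,150,87,600)); print(knobs(d).round(1))
s=get_image("scene"); cv2.imwrite("pics/es.png",cv2.resize(s["pixels"][130:230,130:260,::-1],(780,600),interpolation=cv2.INTER_CUBIC))
```

```text
t 34.35 pos [404.3  -2.6 406. ] yaw -94.2 tilt [ 0.07 -0.  ] q6 92.0 F [0.2 0.2 0.4] M [ 0.032 -0.038 -0.   ] w 70.2 0.0
[[ 615.1   16.6   13.1 1197.4   24.3]
 [ 592.6  102.3   23.8 1237.8   23.3]
 [ 523.4   -6.8   30.4 1101.6   25.8]
 [ 507.5   83.4   43.3 1173.8   24.6]]
```

View pics/e.png

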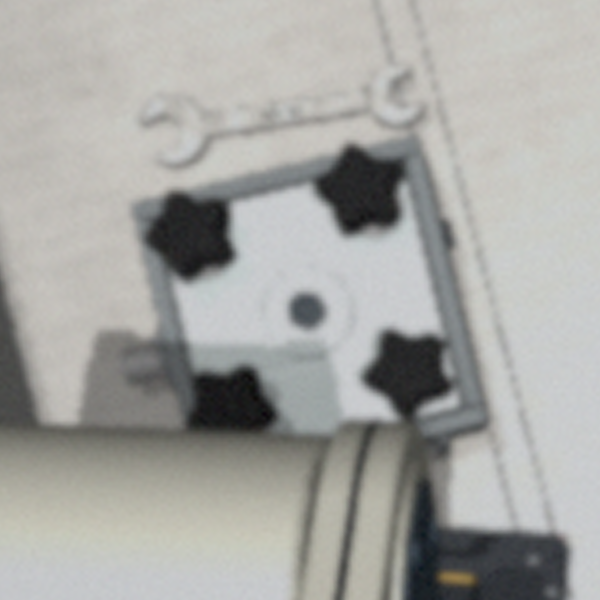

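```bash
python3 -c "from workcell import ctrl; print(ctrl.close_job())"
```

```text
the job is handed in; nothing more can be done
None
```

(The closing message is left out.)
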